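# Release the guard of the clutch-disc tester

### The job

Open the clear yellow-framed guard of the clutch-disc tester by its two blue catch buttons: press both right down together, one with each fingertip, and keep both down until the guard has sprung up by itself and stopped at its raised rest, then let go. Do not pull at or touch the guard, do not press the red stop button, and leave the other things on the bench and on the tester where they are.

Things in the scene. Friction and masses are not known exactly. Their poses are not given: they have to be found in the camera images.
- tester: clutch-disc run-out tester, a grey bench machine 345 mm deep (its x) x 340 wide (its y) x 105 high, fixed to the bench; its place and yaw on the bench vary. Origin at the centre of its underside, z up, its front (the console with the buttons) towards its -x. The top of the console (the deck, aluminium plate, at its x = -172 to -75 mm) is 105 mm above the bench. A 60 mm deep well behind the console holds a clutch disc under the guard
- catch_left_top (a point): centre of the top face of the left blue catch button at its present height; at rest it is 128 mm above the bench, at (-130, +33) mm in the tester's x, y. Round cap 28 mm across, in a dark steel collar 44 mm across and 12 mm high that stays put; the cap stands 11 mm above the collar at rest and 4 mm above it when fully down
- catch_right_top (a point): the same for the right blue catch button, at (-130, -33) mm in the tester's x, y: the two buttons are 66 mm apart between centres, on a line parallel to the tester's y
- catch_left (a joint): travel of the left catch button in m: 0 up, 0.007 fully down, straight down; springs back when let go. Takes about 2 to 5 N on each button, 5 N to hold it at the bottom. Its bolt is drawn clear of the guard's keeper from about 0.004 on; below 0.0045 it does not count as pressed
- catch_right (a joint): the same for the right catch button. Either catch alone holds the guard shut
- guard (a joint): angle of the guard about its hinge in rad: 0 shut, 0.22 fully raised at its stop. While both buttons are down its spring and damper raise it slowly by itself, in about 2.5 s; it then stays up when the buttons are let go. It has a second safety lip like a car bonnet: if a button is let go too soon it stays caught at about 0.13 (press both again and hold longer)
- guard_edge (a point): middle of the upper front edge of the guard, a flat yellow frame 16 mm thick, 240 mm deep x 270 mm wide, with a clear pane, lying on the tester behind the console and hinged along its far side (parallel to the tester's y). The edge is 60 mm behind the line of the button centres, 123 mm above the bench when shut; it rises about 50 mm straight up when released and stays below 180 mm above the bench
- stop_head (a joint): travel of the red mushroom stop button in m: 0 up, 0.006 down; not to be pressed
- stop_top (a point): top of the red mushroom stop button, 38 mm across on a yellow square plate, at (-128, -132) mm in the tester's x, y; top 140 mm above the bench
- cone: loose steel centring cone, 36 mm across, 32 mm high, standing on the left end of the console about 100 mm to the left of the left button. Origin at the centre of its underside. Leave alone
- spring_a: loose clutch spring, bright steel, 28 mm across, 44 mm high, standing on the bench; origin at the centre of its underside. Leave alone
- spring_b: the same in dark steel. Leave alone
- rivet_jar: loose amber jar of rivets with a grey lid, 52 mm across, 70 mm high, standing on the bench; origin at the centre of its underside. Leave alone
- plate: loose clutch pressure plate, 220 mm across, 35 mm high, lying on the bench beside the tester; origin at the centre of its underside. Leave alone
- disc: loose clutch disc, 200 mm across, 20 mm high, lying on the bench beside the tester; origin at the centre of its underside. Leave alone
- wrench: loose open-ended spanner, 190 mm long along its x, on the black rubber mat; origin under its middle. Leave alone
- screwdriver: loose screwdriver with a red handle, 200 mm long along its x, on the black rubber mat; origin under its middle. Leave alone

How it is judged:
On the way, in this order (a step that is already met when the one before it is completed fails the run):
1. both catch buttons are down at the same time, each under a finger (value of joint each of catch_left, catch_right above 0.0045 m and contact force between the fingers and catch_left above 0.5 N and contact force between the fingers and catch_right above 0.5 N), for 0.2 s.
2. the guard has sprung up to its raised rest while both buttons are still held down (value of joint each of catch_left, catch_right above 0.0045 m and value of joint guard above 0.205 rad), for 0.1 s.
At the end, for the whole second after the job is handed in: The guard stands at rest at its raised stop (over 0.205 of 0.22 rad), both catch buttons are up again (within 1.5 mm) and the stop button has not been pressed (value of joint guard above 0.205 rad and velocity of joint guard below 0.02 rad/s and value of joint each of catch_left, catch_right below 0.0015 m and value of joint stop_head below 0.002 m); the robot touches nothing.
It fails at once if the robot touches or pulls the guard (over 1 N) (contact force between any of the fingers, the arm and guard above 1 N).
It fails at once if the red stop button is pressed (over 3 mm) (value of joint stop_head above 0.003 m).
It fails at once if a loose thing is moved or lifted by more than 20 mm (distance of any of cone, spring_a, spring_b, rivet_jar, plate, disc, wrench, screwdriver from where it was at the start of the episode above 0.02 m).
It also fails if it takes over 42 s, if anything falls off the work surface, if the arm or the gripper's body presses on something with over 40 N, if the wrist force passes 120 N, or if a joint passes its speed limit or range.

### The arm

A 7-joint arm with a two-finger parallel gripper is mounted at the origin on the work surface. World frame = base frame: x ahead of the robot, y to its left, z up, the work surface at z = 0. Lengths are in m, angles in rad, forces in N, time in s.
With the tool pointing down it reaches from about 0.4 to 0.85 m from the base axis. Payload 4.5 kg.
Tool frame: the origin (TCP) lies between the finger pads; the fingertips stand 19 mm ahead of it and the grasp point (between the pads) is the TCP; z points along the fingers, y is the line along which they close (so a half turn about z gives the same grasp; the last joint's range is limited). The gripper opens to 85 mm and grips with 20 to 120 N. Pads are 22 mm wide; open, the fingers measure 114 mm over their backs; the gripper's body (76 mm by 85 mm) begins 54 mm behind the grasp point. The pads swing forward as they close: fully open they stand 13 mm farther back than shut.
Start: joints at [1.362, 0.689, -0.195, 1.565, 0.157, 0.902, -0.215], TCP at [0.15, -0.607, 0.25] pointing down, gripper open.
Joint ranges: [-3.01, 3.01], [-0.46, 2.08], [-1.47, 1.51], [0.13, 2.56], [-1, 4.14], [0.04, 2.09], [-2.66, 2.66]. Speed limits (rad/s): [2.57, 2.57, 3.14, 3.14, 3.14, 3.14, 3.14].

### API

Orientations are given as a unit quaternion [w, x, y, z].
In Python, from bench import arm, optics, job gives the robot as it stands. The module is installed in compiled form; this text tells all that it offers.
- The arm moves only by the shell command python3 -m creep 'ROWS' [FORCE]. ROWS is JSON, one flat list of numbers, 5 for each row, row after row: the shift along the world's x, y, z in mm, then the turn about the world's z in degrees, then the closure, from 0 (fully open) to 1 (shut). In form: [x, y, z, roll, fingers, x, y, z, roll, fingers, ...]. A call has 1 to 10 rows; each row shifts and turns the commanded pose from where the row before left it; what a row does not reach is not made up. A row lasts 1/8 s, in which the tool goes at most 62.5 mm and 10.7 degrees, less where a joint would pass 70% of its speed; a pose out of reach is approached as far as the arm can. A call with a gripper value outside its range is refused whole. The fingers move at their own pace and stop on an object; FORCE is the grip in N (left out, the last holds). Time passes only in rows, so rows that do not move let the fingers close. It gives the time, the measured TCP pose, the force, the opening and the grip force at its end, in the units of the state.
- arm.observe(): the state, without advancing time (a new reading comes with each control period).
- optics.camera(name): name is "side" or "top"; returns a dict with "image" (384x512x3 uint8, red, green, blue), "z_map" (384x512 float32, m along the optical axis (not along the pixel's ray), 0 where there is no reading), "fx", "fy", "cx", "cy" (pixels), "R" (3x3) and "t" (3): a world point X has camera coordinates R X + t. Camera axes: x right, y down, z forward; pixel columns grow to the right and rows downward; lengths in m; the calibration is good to about 2 mm. A picture is of the moment at which its call begins.
- job.hand_in(): hands the job in; it is judged then, once.
The state is a dict: "time": time; "joint_pos": joint angles; "dq": joint speeds; "effort": joint torques, N m; "tool_pos": TCP position; "ee_rot": TCP orientation; "force": force on the tool from outside, world axes, zero at the start; "wrist_torque": the same for the moment, N m; "finger_gap": finger opening in m; "gripper_force": force on a finger pad.
Only numpy, scipy, OpenCV 4.12 (cv2) and the standard library are available. Lean on these libraries where they do the work, as an engineer would, in place of code of your own. Each camera call takes 0.05 s, during which the arm holds its last target. There are 200 camera calls.

## Working session

There is one attempt and no reset: what is moved stays moved. The work goes in short steps, Python scripts to look and compute and a shell command to move; the robot and the scene stay as the last step left them, time stands still between calls to the robot, and variables do not carry over. Pictures are saved under pics/ and viewed, at most 10 in all, crops included, and the job is handed in when it is done.

```bash
mkdir -p pics; python3 - <<'E'
from bench import arm, optics
import cv2, numpy as np
print(arm.observe())
for n in("top","side"):
    c=optics.camera(n); cv2.imwrite(f"pics/{n}0.png",c["image"][:,:,::-1])
    print(n,c["fx"],c["cx"],c["cy"],c["R"],c["t"])
    hsv=cv2.cvtColor(c["image"],cv2.COLOR_RGB2HSV)
    for nm,lo,hi in(("blue",(100,120,60),(130,255,255)),("red",(0,150,80),(8,255,255))):
        m=cv2.inRange(hsv,lo,hi); k,_,st,ce=cv2.connectedComponentsWithStats(m)
        for i in range(1,k):
            if st[i,4]>15:
                u,v=ce[i]; z=c["z_map"][int(v),int(u)]
                X=c["R"].T@(np.array([(u-c["cx"])/c["fx"]*z,(v-c["cy"])/c["fy"]*z,z])-c["t"])
                print(nm,st[i],ce[i].round(1),X.round(4))
E
```

```text
{'time': 0.0, 'joint_pos': array([ 1.36181124,  0.69002433, -0.19448483,  1.56636186,  0.15729632,
        0.90253596, -0.21507297]), 'dq': array([ 5.24462011e-05,  5.94299832e-04,  4.11488233e-05,  2.84759205e-04,
       -9.74604159e-04, -7.77793335e-04, -3.48736462e-04]), 'effort': array([ 8.89216626e-04, -5.39607739e+01, -1.26650680e+00, -1.58542746e+01,
        9.03645559e-03,  9.38636600e-03, -2.49252957e-05]), 'tool_pos': array([ 0.1500366 , -0.60606675,  0.24945337]), 'ee_rot': array([-9.49788623e-04,  9.92635122e-01,  1.21138657e-01, -1.95591279e-04]), 'force': array([-0.37907079,  0.39829842,  1.050965  ]), 'wrist_torque': array([ 0.01067943,  0.00841667, -0.00308415]), 'gripper_force': 0.0, 'finger_gap': 0.0853079491748646}
top 364.2518595623762 254.04904085900512 190.55729092858851 [[-0.02351733 -0.99962281 -0.01418339]
 [-0.98051981  0.02583067 -0.19471434]
 [ 0.19500727  0.00932793 -0.98075744]] [0.05625969 0.59503736 1.52313223]
blue [195  91  37  32 533] [212.7 107.4] [0.9912 0.2217 0.0504]
blue [156  92  36  32 482] [174.4 106.8] [1.0135 0.405  0.0196]
blue [ 84 114  
[... 1561 characters left out ...]
 [ 0.2715 -0.8935  0.0468]
blue [  44  156  107   89 2684] [ 97.8 200.4] [0.9935 0.3237 0.0398]
blue [275 202   8   7  42] [278.3 204.6] [0.483  0.0121 0.1234]
blue [259 213   8   7  49] [262.4 216.2] [0.4923 0.0776 0.1244]
blue [  0 277  24  43 572] [  8.  294.6] [0.9053 0.7058 0.0542]
red [393  32  22  19 227] [403.8  40.3] [ 0.5634 -0.8928  0.2111]
red [410  59  22  19 221] [420.8  67.4] [ 0.4683 -0.8994  0.1245]
red [427  85  23  19 211] [437.8  93.7] [ 0.3683 -0.8939  0.0471]
red [ 188   92   49   45 1401] [211.9 114. ] [ 1.0291e+00 -2.6710e-01 -9.0000e-04]
red [382 148  27  19 205] [395.6 157.1] [ 0.3344 -0.4959  0.0223]
red [296 182  10   8  67] [300.5 185.6] [ 0.4679 -0.0805  0.1404]
```

View pics/top0.png

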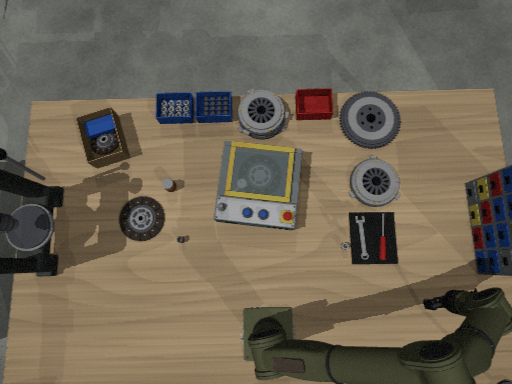

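View pics/side0.png

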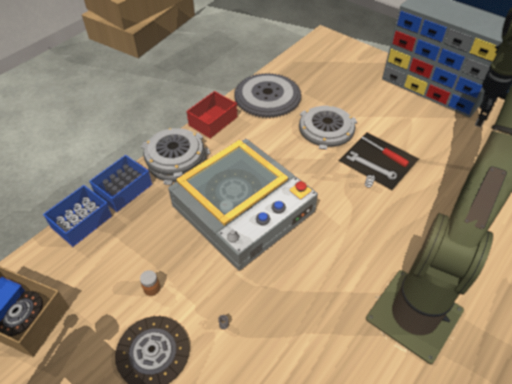

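```bash
cat > h.py <<'E'
from bench import arm, optics
import cv2, numpy as np
def ray(c,u,v,z):
    d=c["R"].T@np.array([(u-c["cx"])/c["fx"],(v-c["cy"])/c["fy"],1]); o=-c["R"].T@c["t"]
    return o+d*(z-o[2])/d[2]
E
python3 - <<'E'
from h import *
T=optics.camera("top");S=optics.camera("side")
for nm,a,b,z in(("L",(246.8,211.8),(262.4,216.2),.126),("R",(262.6,213.8),(278.3,204.6),.126),("stop",(287,215.6),(300.5,185.6),.138)):
    print(nm,ray(T,*a,z).round(4),ray(S,*b,z).round(4))
E
```

```text
L [0.4947 0.0727 0.126 ] [0.4915 0.0787 0.126 ]
R [0.4848 0.008  0.126 ] [0.4818 0.0136 0.126 ]
stop [ 0.4733 -0.0907  0.138 ] [ 0.4689 -0.0821  0.138 ]
```

Pictures show the tester at centre: blue buttons at (247,212) and (263,214) in top, stop at (287,216); in side (262,216) and (278,205). The path over the bench at z = 0.25 is free.

```bash
python3 -m creep '[40,40,0,0,0.4, 40,40,0,0,0.4, 40,40,0,0,0.4, 40,40,0,0,0.4, 40,40,0,0,0.4, 15,50,0,-4,0.4, 15,50,0,-4,0.4, 15,50,0,-4,0.4, 15,50,0,-4,0.4, 15,50,0,-4,0.4]'; python3 -m creep '[15,50,0,-2,0.4, 15,50,0,0,0.4, 15,50,0,0,0.4, 15,50,0,0,0.4, 0,0,0,0,0.4,0,0,0,0,0.4]'
```

```text
time: 1.45
tool_pos: [0.4258, -0.155, 0.2504]
ee_rot: [0.0, 0.999, -0.054, 0.0]
force: [1.5, -0.2, 0.2]
finger_gap: 0.0512
gripper_force: 0.0
time: 2.2
tool_pos: [0.4849, 0.0429, 0.2501]
ee_rot: [0.0, 0.998, -0.07, -0.0]
force: [0.2, -0.1, 0.4]
finger_gap: 0.0514
gripper_force: 0.0
```

```bash
python3 -m creep '[0,0,-30,0,0.4, 0,0,-30,0,0.4, 0,0,-18,0,0.4, 0,0,0,0,0.4, 0,0,0,0,0.4]'; python3 - <<'E'
from h import *
ims=[]
for n,(x,y) in(("top",(255,208)),("side",(272,200))):
    c=optics.camera(n); im=c["image"][y-40:y+40,x-50:x+50,::-1]
    ims.append(cv2.resize(im,None,fx=4,fy=4,interpolation=cv2.INTER_CUBIC))
    p=arm.observe()["tool_pos"]
    q=c["R"]@p+c["t"]; print(n,p,c["fx"]*q[0]/q[2]+c["cx"],c["fy"]*q[1]/q[2]+c["cy"])
cv2.imwrite("pics/c1.png",np.hstack(ims))
E
```

```text
time: 2.82
tool_pos: [0.4856, 0.0423, 0.173]
ee_rot: [0.0, 0.997, -0.071, 0.0]
force: [-0.5, 0.3, -0.4]
finger_gap: 0.051
gripper_force: 0.0
top [0.48578614 0.04262575 0.17315174] 253.9911340018805 212.20967077659753
side [0.48586138 0.04287529 0.17321624] 271.73702935836286 200.01411504262546
```

View pics/c1.png

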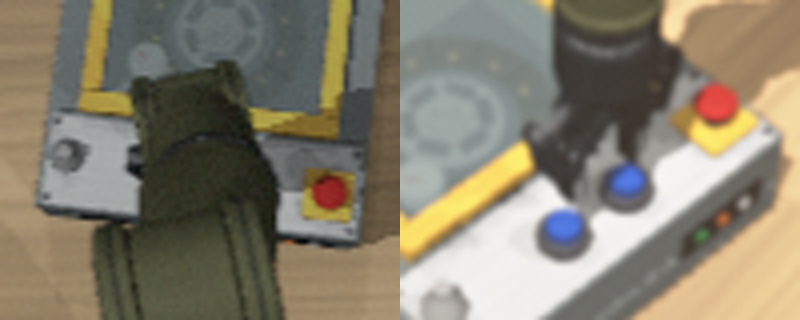

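Side crop: left fingertip at about full-frame (266,209) above the left cap (263,216); need a closer measure of the offset.

```bash
python3 - <<'E'
from h import *
c=optics.camera("side"); im=c["image"]
x,y=245,180
cv2.imwrite("pics/c2.png",cv2.resize(im[y:y+50,x:x+60,::-1],None,fx=12,fy=12,interpolation=cv2.INTER_NEAREST))
v,u=np.mgrid[150:225,245:300]; z=c["z_map"][v,u]
P=np.stack([(u-c["cx"])/c["fx"]*z,(v-c["cy"])/c["fy"]*z,z],-1)-c["t"]; X=P@c["R"]
T=arm.observe()["tool_pos"]; a=np.radians(-8.1)
D=X-T; lx=D[...,0]*np.cos(a)+D[...,1]*np.sin(a); ly=-D[...,0]*np.sin(a)+D[...,1]*np.cos(a)
m=(X[...,2]>.148)&(X[...,2]<.2)&(abs(lx)<.05)&(abs(ly)<.08)
for s in(1,-1):
  for lo in np.arange(.148,.2,.008):
    k=m&(ly*s>0)&(X[...,2]>=lo)&(X[...,2]<lo+.008)
    if k.any(): print(s,lo.round(3),k.sum(),"lx",lx[k].min().round(3),lx[k].max().round(3),"ly",ly[k].min().round(3),ly[k].max().round(3),"u",u[k].min(),u[k].max(),"v",v[k].min(),v[k].max())
h=cv2.cvtColor(im[150:225,245:300],cv2.COLOR_RGB2HSV); b=cv2.inRange(h,(100,120,60),(130,255,255))>0
for s in(1,-1):
    k=b&(ly*s>0); print("cap",k.sum(),lx[k].mean(),ly[k].mean(),np.median(X[...,2][k]),u[k].min(),u[k].max(),v[k].min(),v[k].max())
# predicted tip pixels
R=np.array([[np.cos(a),-np.sin(a)],[np.sin(a),np.cos(a)]])
for s in(1,-1):
    p=T.copy(); p[:2]+=R@[0,s*.033]; p[2]-=.017; q=c["R"]@p+c["t"]; print("pred tip",q[0]/q[2]*c["fx"]+c["cx"],q[1]/q[2]*c["fy"]+c["cy"])
    p[2]=.128; q=c["R"]@p+c["t"]; print("pred cap",q[0]/q[2]*c["fx"]+c["cx"],q[1]/q[2]*c["fy"]+c["cy"])
E
```

```text
1 0.148 1 lx -0.005 -0.005 ly 0.031 0.031 u 265 265 v 211 211
1 0.156 5 lx -0.012 0.005 ly 0.026 0.038 u 261 268 v 208 210
1 0.164 14 lx -0.013 0.001 ly 0.025 0.04 u 262 268 v 207 211
1 0.172 10 lx -0.012 0.003 ly 0.026 0.041 u 261 268 v 206 208
1 0.18 10 lx -0.012 -0.004 ly 0.026 0.039 u 263 268 v 205 207
1 0.188 4 lx -0.012 -0.006 ly 0.027 0.039 u 264 268 v 204 205
1 0.196 2 lx -0.015 -0.013 ly 0.03 0.036 u 266 268 v 203 204
-1 0.156 12 lx -0.012 0.009 ly -0.031 -0.023 u 276 282 v 196 201
-1 0.164 12 lx -0.012 0.009 ly -0.031 -0.024 u 276 282 v 194 199
-1 0.172 14 lx -0.013 0.005 ly -0.04 -0.022 u 277 283 v 193 197
-1 0.18 13 lx -0.013 0.009 ly -0.036 -0.023 u 276 283 v 192 196
-1 0.188 13 lx -0.013 0.007 ly -0.031 -0.024 u 276 282 v 190 194
-1 0.196 7 lx -0.014 0.004 ly -0.045 -0.025 u 278 285 v 188 192
cap 50 0.001295718773304725 0.03510138515574401 0.12504624369866063 259 266 213 219
cap 45 -0.00047946533400840355 -0.030153366191560282 0.12570505551994735 275 282 201 208
pred tip 263.4526747937429 209.61308735815643
pred cap 263.3232522619621 215.37338777121604
pred tip 279.5220624672409 197.8194518846375
pred cap 279.1494175323985 203.6469088556441
```

View pics/c2.png

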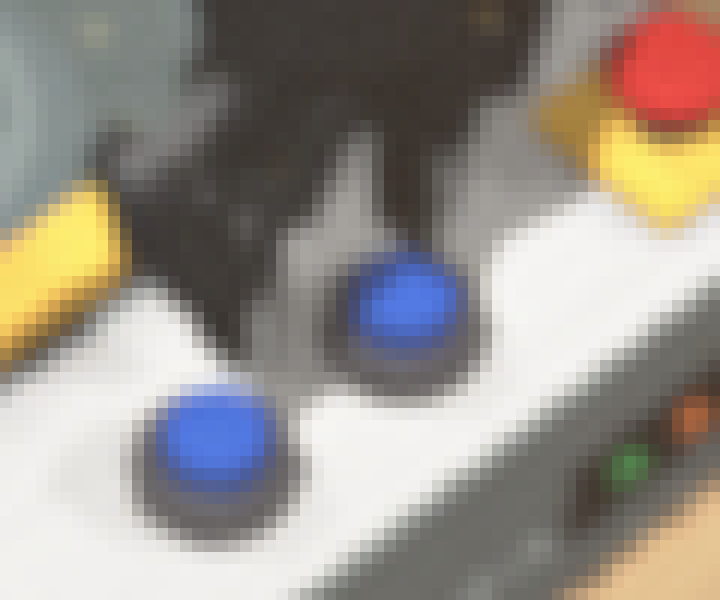

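Left fingertip at crop (235,350) stands over the left cap (215,435), the right tip at (410,240) over the right cap (410,300). That is within a few mm, good enough for a 28 mm cap; go down, feeling for the contact.

```bash
python3 -m creep '[0,1,-10,0,0.39, 0,0,-10,0,0.39, 0,0,0,0,0.39]'; python3 -m creep '[0,0,-3,0,0.39, 0,0,-3,0,0.39, 0,0,0,0,0.39]';python3 -m creep '[0,0,-2,0,0.39, 0,0,-1,0,0.39, 0,0,0,0,0.39]'
```

```text
time: 3.35
tool_pos: [0.4845, 0.0443, 0.1513]
ee_rot: [0.0, 0.998, -0.07, -0.001]
force: [0.2, 0.0, 0.0]
finger_gap: 0.0525
gripper_force: 0.0
time: 3.72
tool_pos: [0.4852, 0.0443, 0.1461]
ee_rot: [0.0, 0.998, -0.071, -0.0]
force: [0.7, -0.1, -0.1]
finger_gap: 0.0522
gripper_force: 0.0
time: 4.1
tool_pos: [0.4853, 0.0443, 0.1435]
ee_rot: [0.0, 0.998, -0.071, 0.0]
force: [-0.4, -0.5, 2.3]
finger_gap: 0.0518
gripper_force: 1.3
```

```bash
python3 -m creep '[0,0,-3,0,0.39, 0,0,-3,0,0.39, 0,0,0,0,0.39]'; python3 -m creep '[0,0,-2,0,0.39, 0,0,0,0,0.39]'
```

```text
time: 4.47
tool_pos: [0.4854, 0.0443, 0.1378]
ee_rot: [0.0, 0.998, -0.071, 0.0]
force: [-0.8, 0.7, 8.0]
finger_gap: 0.0522
gripper_force: 4.2
time: 4.72
tool_pos: [0.4853, 0.0443, 0.1366]
ee_rot: [-0.0, 0.998, -0.071, 0.0]
force: [-2.9, 0.2, 16.1]
finger_gap: 0.0521
gripper_force: 7.8
```

```bash
for i in 1 2 3 4; do python3 -m creep '[0,0,0,0,0.39,0,0,0,0,0.39,0,0,0,0,0.39,0,0,0,0,0.39,0,0,0,0,0.39,0,0,0,0,0.39,0,0,0,0,0.39,0,0,0,0,0.39,0,0,0,0,0.39,0,0,0,0,0.39]' | grep -E 'time|tool|^force'; done; python3 - <<'E'
from h import *
c=optics.camera("side"); im=c["image"]
cv2.imwrite("pics/c3.png",cv2.resize(im[120:270,160:330,::-1],None,fx=4,fy=4))
h=cv2.cvtColor(im,cv2.COLOR_RGB2HSV); m=cv2.inRange(h,(20,120,90),(32,255,255))>0
v,u=np.nonzero(m); z=c["z_map"][v,u]
X=(np.stack([(u-c["cx"])/c["fx"]*z,(v-c["cy"])/c["fy"]*z,z],-1)-c["t"])@c["R"]
T=np.array([.4884,.0435]); a=np.radians(-8.1); D=X[:,:2]-T
lx=D@[np.cos(a),np.sin(a)]; ly=D@[-np.sin(a),np.cos(a)]
for lo in(.04,.055,.07,.1,.15,.2,.25):
    k=(lx>lo)&(lx<lo+.015)&(abs(ly)<.15)
    if k.any(): print(lo,k.sum(),np.percentile(X[k,2],[5,50,95]).round(3))
E
```

```text
time: 5.98
tool_pos: [0.4853, 0.0443, 0.1366]
force: [-3.0, 0.3, 15.6]
time: 7.22
tool_pos: [0.4854, 0.0443, 0.1366]
force: [-3.5, 0.3, 15.5]
time: 8.48
tool_pos: [0.4854, 0.0443, 0.1366]
force: [-3.6, -0.2, 15.6]
time: 9.72
tool_pos: [0.4853, 0.0443, 0.1366]
force: [-3.1, -1.3, 15.9]
0.055 62 [0.158 0.165 0.172]
0.07 199 [0.164 0.168 0.172]
0.1 25 [0.159 0.162 0.164]
0.15 19 [0.146 0.151 0.154]
0.2 44 [0.134 0.139 0.142]
0.25 40 [0.124 0.128 0.131]
```

View pics/c3.png

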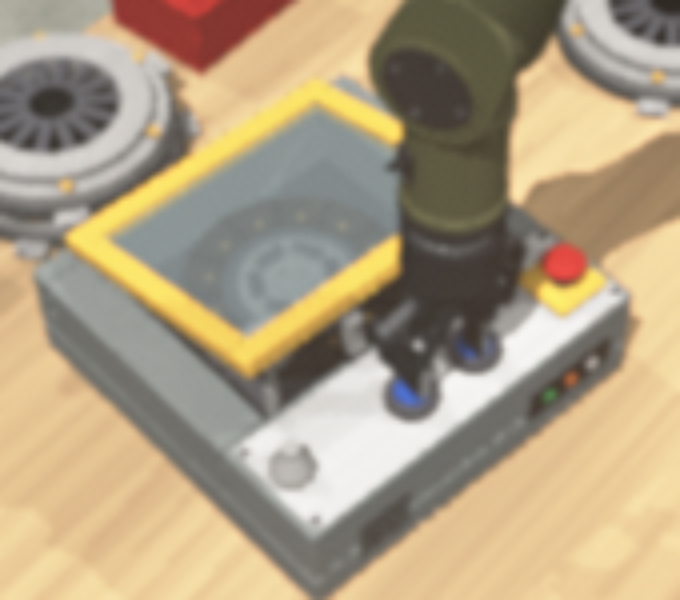

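The guard (front corner at crop (250,360)) stands raised at about 0.22 rad (slope 40/180 mm, edge ≈172 mm), both caps under the fingertips. Let go.

```bash
python3 -m creep '[0,0,-1,0,0.39, 0,0,0,0,0.39, 0,0,6,0,0.39, 0,0,8,0,0.39, -2,0,15,0,0.39, -5,0,30,0,0.39, -5,0,40,0,0.39, -5,0,40,0,0.39, 0,0,0,0,0.39, 0,0,0,0,0.39]'; python3 -m creep '[-15,-50,0,0,0.39,-15,-50,0,0,0.39,-15,-50,0,0,0.39,0,-50,0,0,0.39,0,-50,0,0,0.39,0,0,0,0,0.39,0,0,0,0,0.39,0,0,0,0,0.39]'; python3 - <<'E'
from h import *
c=optics.camera("side"); im=c["image"]
cv2.imwrite("pics/c4.png",cv2.resize(im[120:270,160:330,::-1],None,fx=4,fy=4))
h=cv2.cvtColor(im,cv2.COLOR_RGB2HSV)
b=cv2.inRange(h,(100,120,60),(130,255,255)); b[:190]=0;b[225:]=0;b[:,:255]=0;b[:,290:]=0
k,_,st,ce=cv2.connectedComponentsWithStats(b); print(st[1:],ce[1:])
E
```

```text
time: 11.02
tool_pos: [0.4679, 0.0443, 0.2732]
ee_rot: [0.0, 0.998, -0.07, -0.0]
force: [0.2, 0.4, -0.3]
finger_gap: 0.0522
gripper_force: 0.0
time: 12.02
tool_pos: [0.4232, -0.204, 0.2728]
ee_rot: [-0.001, 0.998, -0.069, -0.001]
force: [-1.1, 0.6, -0.2]
finger_gap: 0.0522
gripper_force: 0.0
[[275 202   8   7  43]
 [259 213   8   7  50]] [[278.27906977 204.72093023]
 [262.5        216.12      ]]
```

View pics/c4.png

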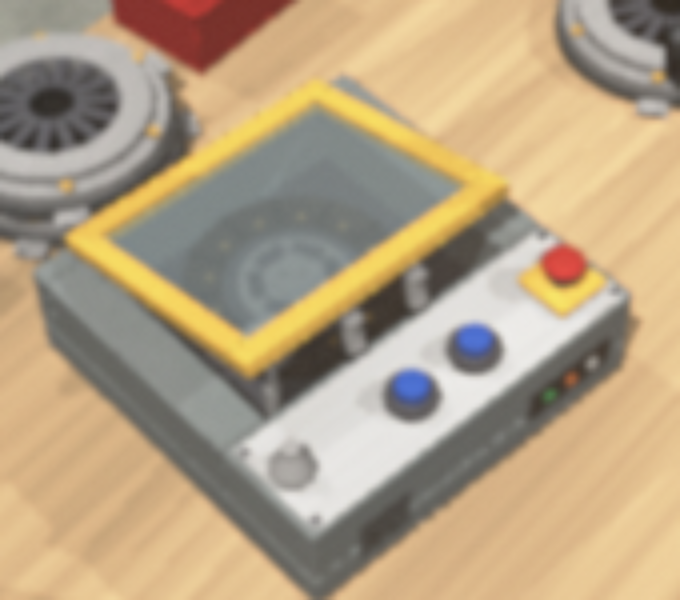

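The guard stays raised with its corner still at crop (250,360). Both caps are back at their starting pixels, (262,216) and (278,205), and the cone and stop button are where they were.

```bash
python3 -c "
from bench import job
print(job.hand_in())"
```

```text
the job is handed in; nothing more can be done
None
```

The job is handed in: I held both catch buttons down for about 5 s until the guard stood at its raised stop (about 0.22 rad, measured from the image), then let go; the last picture shows the guard still up, both buttons back up and the stop button and cone where they were, but no verdict came back.

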